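Find the pipette with the weak plunger spring and flag it

ROBOT

A 7-joint arm with a two-finger parallel gripper is mounted at the origin on the work surface. World frame = base frame: x ahead of the robot, y to its left, z up, the work surface at z = 0. Lengths are in m, angles in rad, forces in N, time in s.
With the tool pointing down it reaches from about 0.425 to 0.875 m from the base axis. Payload 4.7 kg.
Tool frame: the origin (TCP) lies on the mounting face of the last link; the fingertips stand 182 mm ahead of it and the grasp point (between the pads) lies 164 mm ahead of it; z points along the fingers, y is the direction in which the jaws open and shut (so a half turn about z gives the same grasp; the last joint's range is limited). The gripper opens to 87 mm and grips with 3 to 60 N. Pads are 19 mm wide; open, the fingers measure 117 mm over their backs; the gripper's body (75 mm by 190 mm) begins 51 mm behind the grasp point.
Start: joints at [1.222, 0.321, -0.07, 1.45, 0.023, 1.371, -0.057], TCP at [0.231, -0.608, 0.405] pointing down, gripper open.
Joint ranges: [-2.86, 2.86], [-0.3, 2.09], [-1.38, 1.24], [0.06, 2.45], [-1.56, 4.7], [0.09, 2.05], [-2.69, 2.69]. Speed limits (rad/s): [2.57, 2.57, 3.14, 3.14, 3.14, 3.14, 3.14].

INTERFACE

Orientations are given as a rotation vector (axis times angle).
In Python, from bench import ctrl gives the robot as it stands. The module is installed in compiled form; this text tells all that it offers.
- The arm moves only by the tool play_rows, never from a script. Its argument "targets" is text: rows parted by semicolons, each of 7 numbers parted by spaces: the shift along the tool's x, y, z in cm, then the turn, a rotation vector about the tool's x, y, z in rad, then the opening, from -1 (shut) to 1 (fully open). In form: x y z ax ay az grip; .... A call has 1 to 20 rows; each row shifts and turns the pose as measured when the row begins, along the tool's axes as they then stand; what a row does not reach is not made up. A row lasts 1/8 s, in which the tool goes at most 62.5 mm and 10.7 degrees, less where a joint would pass 70% of its speed; a pose out of reach is approached as far as the arm can. A call is refused whole if a number of a shift passes 6.25 or a number of a turn 0.188, either way. A call with a gripper value outside its range is refused whole. The fingers move at their own pace and stop on an object; "newtons" is the grip in N (left out, the last holds). Time passes only in rows, so rows that do not move let the fingers close. It gives the time, the measured TCP pose, the force and the opening at its end, in the units of the state.
- ctrl.get_state(): the state, without advancing time (a new reading comes with each control period).
- ctrl.get_image(name): name is "scene" or "side" or "wrist"; returns a dict with "pixels" (400x640x3 uint8, blue, green, red), "depth" (400x640 float32, m along the optical axis (not along the pixel's ray), 0 where there is no reading), "intrinsics" (3x3 intrinsics, pixels), "k1" (the pictures are not rectified: a ray, as slopes to the right and down, at radius r is drawn at 1 + k1 r^2 times it, then the intrinsics apply), "R" (3x3) and "t" (3): a world point X has camera coordinates R X + t. Camera axes: x right, y down, z forward; pixel columns grow to the right and rows downward; lengths in m; the calibration is good to about 2 mm. A picture is of the moment at which its call begins.
- ctrl.close_job(): hands the job in, once; it reports no verdict.
The state is a dict: "time": time; "joint_positions": joint angles; "qd": joint speeds; "joint_torque": joint torques, N m; "position": TCP position; "tool_rot": TCP orientation; "ft_force": force on the tool from outside, world axes, zero at the start; "torque": the same for the moment, N m; "grip_width": opening from 0.0 (shut) to 1.0 (fully open).
Only numpy, scipy, OpenCV 4.12 (cv2) and the standard library are available. Lean on these libraries where they do the work, as an engineer would, in place of code of your own. Each camera call takes 0.05 s, during which the arm holds its last target.

TASK

One of the three pipettes standing in the rack has a tired plunger spring. With the fingertips press each pipette's round thumb pad well down and let it come back up, going along the rack from the robot's left to its right, then push the sliding status tag in front of the pipette with the softest spring fully down, leaving the other two tags up. Only press: do not lift any pipette out of the rack, and leave the things around the rack where they are.

Things in the scene. Friction and masses are not known exactly. Their poses are not given: they have to be found in the camera images.
- rack: Grey plastic pipette rack fixed to the bench, 280 mm wide, 150 mm deep, top plate 208 mm above the bench. Origin: on the bench under the middle pipette's axis; x points away from the robot, y along the row to the robot's left, z up. Three holes at x = 0 and y = +85 (left), 0 (middle), -85 mm (right). A black rail with three tags runs along the front edge, on the robot's side.
- pad_p (a point): Top centre of the round blue thumb pad (20 mm across, 6 mm thick) on a pipette's plunger. The three pipettes look alike and may stand in any hole. At rest it is about 259 mm above the bench; it springs straight down by up to 14 mm. Force grows in proportion to depth: the soft one takes about 4 N at the bottom, the two firm ones 9 to 12 N.
- pad_q (a point): Top centre of the round blue thumb pad (20 mm across, 6 mm thick) on a pipette's plunger. The three pipettes look alike and may stand in any hole. At rest it is about 259 mm above the bench; it springs straight down by up to 14 mm. Force grows in proportion to depth: the soft one takes about 4 N at the bottom, the two firm ones 9 to 12 N.
- pad_r (a point): Top centre of the round blue thumb pad (20 mm across, 6 mm thick) on a pipette's plunger. The three pipettes look alike and may stand in any hole. At rest it is about 259 mm above the bench; it springs straight down by up to 14 mm. Force grows in proportion to depth: the soft one takes about 4 N at the bottom, the two firm ones 9 to 12 N.
- plunger_p (a joint): How far pad_p is pressed, in m: at rest within 1.2 mm of 0, 0.014 fully down.
- plunger_q (a joint): How far pad_q is pressed, in m: at rest within 1.2 mm of 0, 0.014 fully down.
- plunger_r (a joint): How far pad_r is pressed, in m: at rest within 1.2 mm of 0, 0.014 fully down.
- shoulder_p (a point): Underside centre of the round blue shoulder (40 mm across) by which the upright white pipette that carries pad_p sits loose on the rack's top plate, 52 mm below its pad's top. The pipette is 230 mm long and weighs about 120 g.
- shoulder_q (a point): Underside centre of the round blue shoulder (40 mm across) by which the upright white pipette that carries pad_q sits loose on the rack's top plate, 52 mm below its pad's top. The pipette is 230 mm long and weighs about 120 g.
- shoulder_r (a point): Underside centre of the round blue shoulder (40 mm across) by which the upright white pipette that carries pad_r sits loose on the rack's top plate, 52 mm below its pad's top. The pipette is 230 mm long and weighs about 120 g.
- tag_1_top (a point): Top centre of the thumb tab (28 mm along the rack, 16 mm deep, 6 mm thick) of the left status tag, a white plate that slides straight down in the front rail, 61 mm in front of the left pipette's axis. Up, this point is 231 to 234 mm above the bench; fully down, with the tab on the rail, 214 mm. It stays where it is left; sliding takes about 2 N.
- tag_2_top (a point): Top centre of the thumb tab (28 mm along the rack, 16 mm deep, 6 mm thick) of the middle status tag, a white plate that slides straight down in the front rail, 61 mm in front of the middle pipette's axis. Up, this point is 231 to 234 mm above the bench; fully down, with the tab on the rail, 214 mm. It stays where it is left; sliding takes about 2 N.
- tag_3_top (a point): Top centre of the thumb tab (28 mm along the rack, 16 mm deep, 6 mm thick) of the right status tag, a white plate that slides straight down in the front rail, 61 mm in front of the right pipette's axis. Up, this point is 231 to 234 mm above the bench; fully down, with the tab on the rail, 214 mm. It stays where it is left; sliding takes about 2 N.
- tag_1 (a joint): How far the left tag is pushed down, in m: 0 up (in service), 0.020 fully down (flagged for repair).
- tag_2 (a joint): How far the middle tag is pushed down, in m: 0 up (in service), 0.020 fully down (flagged for repair).
- tag_3 (a joint): How far the right tag is pushed down, in m: 0 up (in service), 0.020 fully down (flagged for repair).
- tip_box: Open red box of white pipette tips, 125 x 85 x 57 mm, beside the rack. Origin at the centre of its underside. Leave alone.
- tube_rack: Yellow microtube rack with blue-capped tubes, 130 x 105 x 40 mm, beside the rack. Origin at the centre of its underside. Leave alone.
- wash_bottle: White wash bottle with blue cap and spout, 68 mm across, 175 mm high, behind the rack. Origin at the centre of its underside. Leave alone.
- marker: Marker pen lying on the bench in front of the rack, 130 mm long along its x, 12 mm thick. Origin at the middle of its underside. Leave alone.
Mind the look-alikes: they are no part of the job. Leave any green or turquoise look-alike of the part that bears pad_q alone. What is shaped like the part that bears pad_r but black or green is not meant.

How it is judged:
By the outcome, as a careful person would: the job done as asked, in the order asked, and still so for the second after the job is handed in, with the robot touching nothing.
It also fails if it takes over 53 s, if anything falls off the work surface, if the arm or the gripper's body presses on something with over 40 N, if the wrist force passes 120 N, or if a joint passes its speed limit or range.

## Working session

There is one attempt and no reset: what is moved stays moved. The work goes in short steps, Python scripts to look and compute and a tool call to move; the robot and the scene stay as the last step left them, time stands still between calls to the robot, and variables do not carry over. Pictures are saved under pics/ and viewed, and the job is handed in when it is done.

Besides the shell and the picture viewer there is one more tool, called after "Emit:" as name(argument=value, ...) on one line, values as JSON. play_rows: Moves the arm, as the interface text tells. Its arguments: {"type":"object","properties":{"targets":{"type":"string"},"newtons":{"type":"number"}},"required":["targets"]}

```bash
mkdir -p pics; cat > h.py <<'E'
import numpy as np, cv2
from bench import ctrl
def snap(n,tag):
    im=ctrl.get_image(n); cv2.imwrite(f'pics/{tag}.png',im['pixels']); np.savez(f'{tag}.npz',**im); return im
def ray(im,u,v):
    K=im['intrinsics'];p=np.array([(u-K[0,2])/K[0,0],(v-K[1,2])/K[1,1]])
    q=p.copy()
    for _ in range(20): q=p/(1+im['k1']*(q@q))
    d=im['R'].T@np.array([q[0],q[1],1.]); c=-im['R'].T@im['t']
    return c,d
def onz(im,u,v,z):
    c,d=ray(im,u,v); return c+d*(z-c[2])/d[2]
def dep(im,u,v):
    c,d=ray(im,u,v); return c+d*im['depth'][int(round(v)),int(round(u))]
E
python3 - <<'E'
from h import *
s=ctrl.get_state()
for k in s: print(k,np.round(s[k],3))
for n in ['scene','side','wrist']:
    im=snap(n,n+'0'); print(n,im['k1'],np.round(-im['R'].T@im['t'],3))
E
```

```text
time 0.0
joint_positions [ 1.222  0.322 -0.07   1.452  0.023  1.371 -0.057]
qd [ 0.    -0.001 -0.001  0.002  0.001  0.001 -0.001]
joint_torque [-0.0000e+00 -4.9129e+01 -4.0400e-01 -3.1253e+01 -6.4000e-02  4.4000e-02
  0.0000e+00]
position [ 0.231 -0.608  0.404]
tool_rot [-3.088e+00 -5.660e-01  1.000e-03]
ft_force [ 0.046  0.282 -0.162]
torque [0.023 0.028 0.   ]
grip_width 1.002
scene -0.013746986591770984 [1.192 0.466 1.152]
side 0.02907605462600334 [0.163 0.497 0.602]
wrist -0.009703105554510415 [ 0.307 -0.579  0.383]
```

View pics/scene0.png

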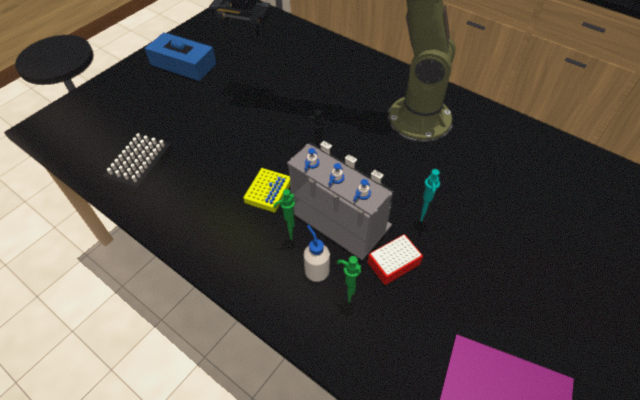

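View pics/side0.png

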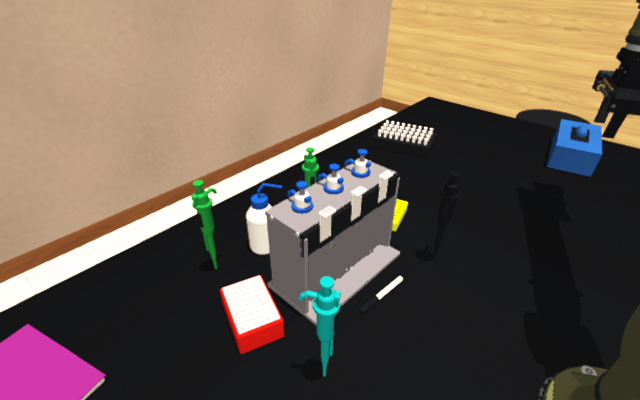

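View pics/wrist0.png

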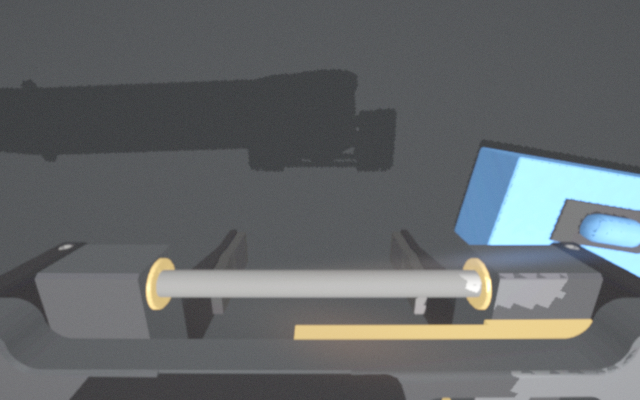

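The scene view shows the rack at about (340,200), with blue pads near (312,152), (337,168) and (364,184) and white tags at (326,147), (350,160) and (377,175). The side view shows the pads at about (301,186), (334,170) and (361,155). Green, turquoise and black look-alikes stand around the rack. I'll zoom in next.

```bash
python3 - <<'E'
import cv2
a=cv2.imread('pics/scene0.png')[130:215,280:410]; b=cv2.imread('pics/side0.png')[140:250,260:410]
cv2.imwrite('pics/z1.png',cv2.resize(a,None,fx=6,fy=6,interpolation=2)); cv2.imwrite('pics/z2.png',cv2.resize(b,None,fx=5,fy=5,interpolation=2))
E
```

```text
(no output)
```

View pics/z1.png

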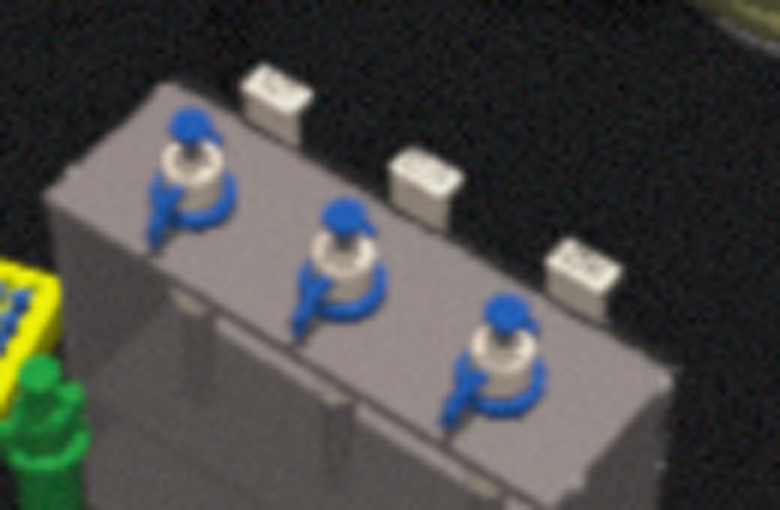

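View pics/z2.png

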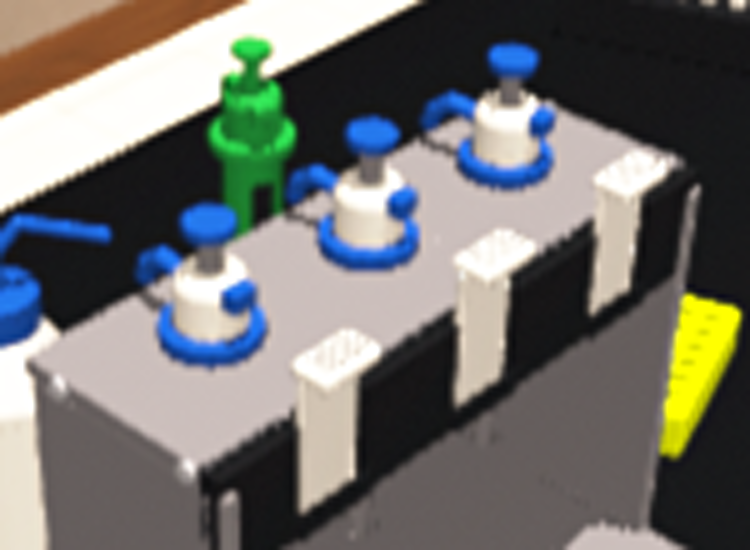

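```bash
cat > m.py <<'E'
from h import *
S=dict(np.load('scene0.npz'));D=dict(np.load('side0.npz'))
def tri(a,b):
    c1,d1=ray(S,*a);c2,d2=ray(D,*b)
    d1/=np.linalg.norm(d1);d2/=np.linalg.norm(d2)
    s=np.linalg.lstsq(np.c_[d1,-d2],c2-c1,rcond=None)[0]
    p,q=c1+s[0]*d1,c2+s[1]*d2
    return (p+q)/2,np.linalg.norm(p-q)
zs=lambda x,y:((x+.5)/6+280-.5,(y+.5)/6+130-.5)
zd=lambda x,y:((x+.5)/5+260-.5,(y+.5)/5+140-.5)
print('pads L,M,R')
for a,b in [((506,310),(208,219)),((344,213),(371,131)),((190,123),(513,57))]:
    a=zs(*a);b=zd(*b);print(np.round(a,1),np.round(b,1),np.round(tri(a,b)[0],4),np.round(tri(a,b)[1],4),np.round(onz(S,*a,.259),4),np.round(onz(D,*b,.259),4),np.round(dep(S,*a),3),np.round(dep(D,*b),3))
print('tags')
for a,b in [((583,265),(338,354)),((429,172),(496,253)),((277,88),(636,172))]:
    a=zs(*a);b=zd(*b);print(np.round(tri(a,b)[0],4),np.round(tri(a,b)[1],4),np.round(onz(S,*a,.232),4),np.round(onz(D,*b,.232),4),np.round(dep(S,*a),3),np.round(dep(D,*b),3))
E
python3 m.py
```

```text
pads L,M,R
[363.9 181.2] [301.2 183.4] [0.5527 0.1084 0.2583] 0.0016 [0.5527 0.1079 0.259 ] [0.5517 0.1103 0.259 ] [0.556 0.11  0.263] [0.553 0.109 0.258]
[336.9 165.1] [333.8 165.8] [0.5506 0.0234 0.259 ] 0.0019 [0.5498 0.0224 0.259 ] [0.5502 0.0249 0.259 ] [0.553 0.025 0.264] [0.549 0.026 0.26 ]
[311.2 150.1] [362.2 151. ] [ 0.5484 -0.062   0.2583] 0.002 [ 0.5481 -0.0626  0.259 ] [ 0.5473 -0.0591  0.259 ] [ 0.552 -0.059  0.265] [ 0.547 -0.059  0.259]
tags
[0.4916 0.1096 0.2308] 0.0006 [0.4923 0.1097 0.232 ] [0.4905 0.1113 0.232 ] [0.493 0.11  0.233] [0.492 0.11  0.231]
[0.4887 0.0258 0.2326] 0.0007 [0.488  0.0251 0.232 ] [0.4892 0.0255 0.232 ] [0.488 0.025 0.232] [0.488 0.027 0.234]
[ 0.4861 -0.061   0.2299] 0.0007 [ 0.4875 -0.0601  0.232 ] [ 0.4842 -0.0573  0.232 ] [ 0.487 -0.061  0.231] [ 0.485 -0.058  0.231]
```

Two-view triangulation puts the pads at heights of 0.258–0.259 m with 85 mm spacing, and the tags are consistent, with the rack yaw at about -1.4°. Next I'll rise, turn the tool to align with the rack, and close the fingers.

Emit:
play_rows(targets="0 0 -3.5 0 0 0.1 -1;0 0 -3.5 0 0 0.1 -1;0 0 -3.5 0 0 0.1 -1;0 0 -2.5 0 0 0.1 -1;0 0 0 0 0 0 -1", newtons=20)

```text
time: 0.78
position: [0.2305, -0.6078, 0.5342]
tool_rot: [-3.134, 0.077, 0.005]
ft_force: [-0.1, -0.5, -0.5]
grip_width: 0.522
```

Emit:
play_rows(targets="2.1 -5.2 0 0 0 -0.025 -1;2.1 -5.2 0 0 0 0 -1;2.1 -5.2 0 0 0 0 -1;2.1 -5.2 0 0 0 0 -1;2.1 -5.2 0 0 0 0 -1;2.1 -5.2 0 0 0 0 -1;2.1 -5.2 0 0 0 0 -1;2.1 -5.2 0 0 0 0 -1;2.1 -5.2 0 0 0 0 -1;2.1 -5.2 0 0 0 0 -1;2.1 -5.2 0 0 0 0 -1;2.1 -5.2 0 0 0 0 -1;2.1 -5.2 0 0 0 0 -1")

```text
time: 2.4
position: [0.5174, 0.0812, 0.5157]
tool_rot: [-3.122, 0.01, 0.042]
ft_force: [-0.0, -0.3, -0.9]
grip_width: 0.006
```

```bash
cat >> h.py <<'E'
from scipy.spatial.transform import Rotation as Rn
def go(x,y,z,yaw=-0.025):
    s=ctrl.get_state(); R=Rn.from_rotvec(s['tool_rot']); p=np.array(s['position'])
    tip=p+R.apply([0,0,.182])
    Rt=Rn.from_euler('z',yaw)*Rn.from_rotvec([np.pi,0,0])
    tgt=np.array([x,y,z])-Rt.apply([0,0,.182])
    print('t',round(float(s['time']),2),'tip',np.round(tip,4),'F',np.round(s['ft_force'],2),'shift cm',np.round(R.inv().apply(tgt-p)*100,2),'turn',np.round((R.inv()*Rt).as_rotvec(),3))
E
python3 - <<'E'
from h import *
go(.5515,.109,.30)
im=snap('wrist','w1');snap('side','s1')
E
```

```text
t 2.4 tip [0.5125 0.0847 0.3338] F [-0.03 -0.27 -0.91] shift cm [ 3.48 -2.74  3.33] turn [-0.019  0.027  0.019]
```

View pics/w1.png

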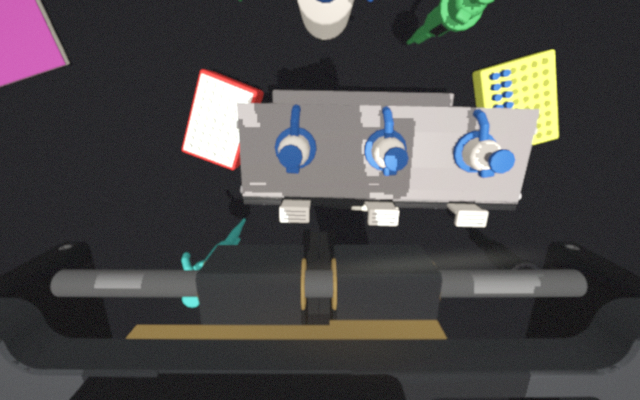

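The wrist view shows pads at about (290,157), (396,159) and (502,161), and tags at (295,211), (382,214) and (470,216). I'll compare these with my earlier estimates.

```bash
python3 - <<'E'
from h import *
W=dict(np.load('w1.npz'))
for p in [(290,157),(396,159),(502,161)]: print(np.round(onz(W,*p,.259),4),np.round(dep(W,*p),3))
for p in [(295,208),(382,212),(470,215)]: print(np.round(onz(W,*p,.232),4),np.round(dep(W,*p),3))
E
```

```text
[0.5541 0.1089 0.259 ] [0.554 0.109 0.258]
[0.5522 0.0242 0.259 ] [0.552 0.024 0.258]
[ 0.5504 -0.0601  0.259 ] [ 0.55  -0.06   0.259]
[0.5003 0.1092 0.232 ] [0.5   0.109 0.231]
[0.4963 0.027  0.232 ] [0.497 0.027 0.234]
[ 0.4932 -0.0561  0.232 ] [ 0.492 -0.057  0.23 ]
```

Emit:
play_rows(targets="1.7 -1.4 1.5 -0.019 0.027 0.019 -1;1.7 -1.4 1.0 0 0 0 -1;0 0 0 0 0 0 -1")

```text
time: 2.88
position: [0.5508, 0.1144, 0.4848]
tool_rot: [-3.139, 0.012, 0.011]
ft_force: [-0.0, -0.0, -0.1]
grip_width: 0.005
```

```bash
python3 - <<'E'
from h import *
go(.5515,.109,.265)
E
```

```text
t 2.88 tip [0.5495 0.1149 0.3028] F [-0.04 -0.03 -0.09] shift cm [0.1  0.55 3.78] turn [-0.002  0.007  0.018]
```

Emit:
play_rows(targets="0.2 0.6 1.5 0 0.007 0.018 -1;0 0 1.5 0 0 0 -1;0 0 0 0 0 0 -1")

```text
time: 3.25
position: [0.5516, 0.1053, 0.4516]
tool_rot: [3.141, -0.045, -0.003]
ft_force: [-0.4, 0.2, 0.2]
grip_width: 0.007
```

```bash
python3 - <<'E'
from h import *
go(.5525,.109,.260);snap('side','s2')
E
```

```text
t 3.25 tip [0.5512 0.1053 0.2696] F [-0.45  0.23  0.23] shift cm [ 0.08 -0.37  0.96] turn [ 0.     0.002 -0.004]
```

View pics/s2.png

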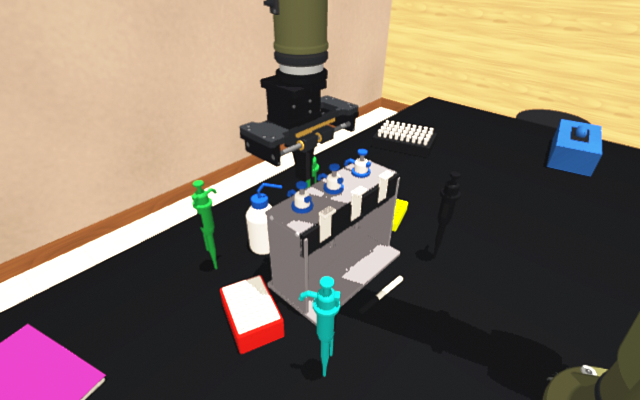

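The fingertips are just above the left pad, at about (303,178). Next I'll centre them and press in small steps.

Emit:
play_rows(targets="0.1 -0.35 0 0 0 0 -1;0 0 0.6 0 0 0 -1;0 0 0 0 0 0 -1")

```text
time: 3.68
position: [0.553, 0.1092, 0.4473]
tool_rot: [-3.141, 0.045, -0.003]
ft_force: [-0.4, 0.5, 0.3]
grip_width: 0.002
```

```bash
python3 - <<'E'
from h import *
go(.5525,.109,.253)
E
```

```text
t 3.67 tip [0.5533 0.1092 0.2653] F [-0.35  0.47  0.29] shift cm [-0.05  0.02  1.23] turn [-0.    -0.002 -0.004]
```

Emit:
play_rows(targets="0 0 0.7 0 0 0 -1;0 0 0.4 0 0 0 -1;0 0 0 0 0 0 -1")

```text
time: 4.05
position: [0.5531, 0.1094, 0.4361]
tool_rot: [-3.141, 0.044, -0.004]
ft_force: [-0.1, -0.6, 2.5]
grip_width: 0.005
```

Emit:
play_rows(targets="0 0 0.4 0 0 0 -1;0 0 0 0 0 0 -1")

```text
time: 4.3
position: [0.5531, 0.1094, 0.4324]
tool_rot: [3.141, -0.044, 0.004]
ft_force: [0.3, 0.3, 2.3]
grip_width: 0.005
```

```bash
python3 - <<'E'
from h import *
go(.5525,.109,.247)
E
```

```text
t 4.3 tip [0.5536 0.1094 0.2504] F [0.29 0.3  2.33] shift cm [-0.06  0.05  0.34] turn [-0.    -0.003 -0.003]
```

Emit:
play_rows(targets="0 0 0.35 0 0 0 -1;0 0 0.1 0 0 0 -1")

```text
time: 4.55
position: [0.5531, 0.1095, 0.4286]
tool_rot: [3.141, -0.045, 0.005]
ft_force: [-1.3, -1.2, 7.0]
grip_width: 0.006
```

```bash
python3 - <<'E'
from h import *
go(.5525,.109,.246)
go(.5525,.109,.246)
snap('side','s3')
E
```

```text
t 4.55 tip [0.5537 0.1094 0.2466] F [-1.3  -1.18  7.  ] shift cm [-0.06  0.05  0.06] turn [ 0.    -0.003 -0.003]
t 4.55 tip [0.5537 0.1094 0.2466] F [-1.3  -1.18  7.  ] shift cm [-0.06  0.05  0.06] turn [ 0.    -0.003 -0.003]
```

Emit:
play_rows(targets="0 0 0 0 0 0 -1;0 0 0 0 0 0 -1")

```text
time: 4.85
position: [0.553, 0.1095, 0.4289]
tool_rot: [3.141, -0.045, 0.006]
ft_force: [-1.1, 0.1, 3.2]
grip_width: 0.001
```

Emit:
play_rows(targets="0 0 0 0 0 0 -1;0 0 0 0 0 0 -1")

```text
time: 5.1
position: [0.553, 0.1095, 0.4289]
tool_rot: [3.141, -0.045, 0.006]
ft_force: [0.0, -1.8, 3.3]
grip_width: 0.003
```

```bash
python3 - <<'E'
from h import *
go(.5525,.109,.246)
s=snap('side','s4')['pixels'][140:250,260:410]
cv2.imwrite('pics/z3.png',cv2.resize(s,None,fx=5,fy=5,interpolation=2))
E
```

```text
t 5.1 tip [0.5537 0.1094 0.2469] F [ 0.01 -1.8   3.27] shift cm [-0.05  0.05  0.09] turn [ 0.001 -0.004 -0.003]
```

View pics/z3.png

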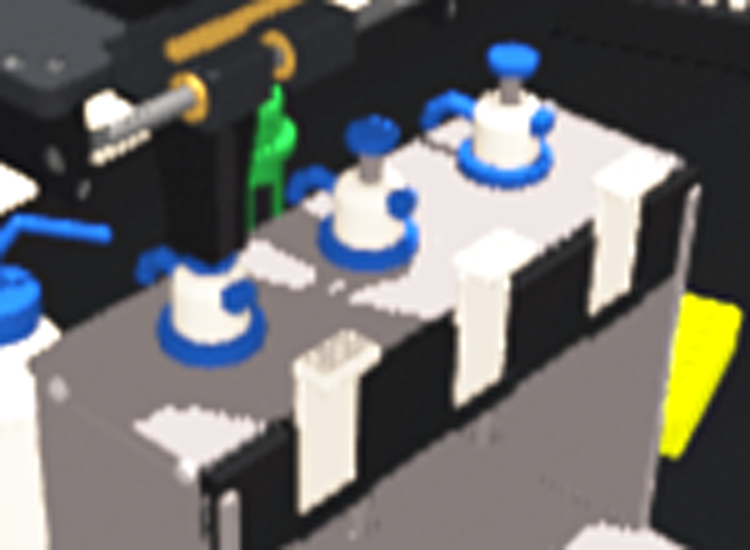

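The left pad is nearly flush with its barrel, at zoom (210,265), with a held force of about 3.3 N at about 12 mm. That suggests the soft spring. I'll press a little further and then release.

Emit:
play_rows(targets="0 0 0.15 0 0 0 -1;0 0 0 0 0 0 -1;0 0 0 0 0 0 -1")

```text
time: 5.52
position: [0.5529, 0.1096, 0.4288]
tool_rot: [3.14, -0.045, 0.006]
ft_force: [-1.6, -0.8, 3.5]
grip_width: 0.007
```

Emit:
play_rows(targets="0 0 -0.8 0 0 0 -1;0 0 -1.0 0 0 0 -1;0 0 -1.5 0 0 0 -1;0 0 -1 0 0 0 -1;0 0 0 0 0 0 -1")

```text
time: 6.15
position: [0.5531, 0.1096, 0.4742]
tool_rot: [3.141, -0.045, 0.007]
ft_force: [0.2, 0.6, -0.8]
grip_width: 0.006
```

```bash
python3 - <<'E'
from h import *
go(.5505,.0242,.285)
s=snap('side','s5')['pixels'][140:250,260:410]
cv2.imwrite('pics/z4.png',cv2.resize(s,None,fx=5,fy=5,interpolation=2))
E
```

```text
t 6.15 tip [0.5539 0.1096 0.2922] F [ 0.24  0.62 -0.76] shift cm [-0.02  8.55  0.72] turn [ 0.    -0.005 -0.003]
```

View pics/z4.png

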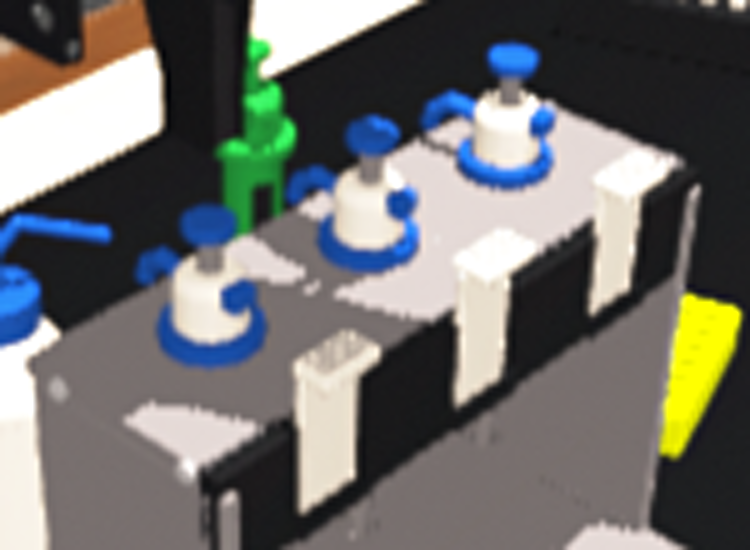

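The left pad is back up at zoom (208,222) and its pipette is still seated. Next is the middle one.

Emit:
play_rows(targets="0 3.5 0 0 0 0 -1;0 3.5 0 0 0 0 -1;0 1.0 0 0 0 0 -1;0 0 0 0 0 0 -1;0 0 0 0 0 0 -1")

```text
time: 6.82
position: [0.5501, 0.0307, 0.4718]
tool_rot: [-3.14, 0.038, -0.002]
ft_force: [0.0, -0.3, 0.2]
grip_width: 0.009
```

```bash
python3 - <<'E'
from h import *
go(.5505,.0242,.263)
E
```

```text
t 6.83 tip [0.5503 0.031  0.2898] F [ 0.03 -0.28  0.22] shift cm [0.05 0.65 2.68] turn [-0.002 -0.001  0.001]
```

Emit:
play_rows(targets="0.05 0.7 0 0 0 0 -1;0 0 1.2 0 0 0 -1;0 0 1.0 0 0 0 -1;0 0 0 0 0 0 -1")

```text
time: 7.32
position: [0.5502, 0.0261, 0.4476]
tool_rot: [-3.139, 0.03, 0.0]
ft_force: [-0.1, 0.2, -0.1]
grip_width: 0.006
```

```bash
python3 - <<'E'
from h import *
go(.5505,.0242,.2505)
E
```

```text
t 7.33 tip [0.5502 0.0266 0.2656] F [-0.07  0.21 -0.12] shift cm [0.03 0.2  1.51] turn [-0.003  0.     0.006]
```

Emit:
play_rows(targets="0 0.25 0.3 0 0 0 -1;0 0 0.5 0 0 0 -1;0 0 0.5 0 0 0 -1;0 0 0.2 0 0 0 -1;0 0 0 0 0 0 -1")

```text
time: 7.95
position: [0.5502, 0.0236, 0.4339]
tool_rot: [-3.14, 0.031, -0.003]
ft_force: [-1.9, -1.0, 5.1]
grip_width: 0.005
```

Emit:
play_rows(targets="0 0 0.1 0 0 0 -1;0 0 0 0 0 0 -1;0 0 0 0 0 0 -1")

```text
time: 8.32
position: [0.55, 0.0238, 0.435]
tool_rot: [-3.141, 0.031, -0.004]
ft_force: [-2.3, -1.3, 4.5]
grip_width: 0.003
```

```bash
python3 - <<'E'
from h import *
go(.5505,.0242,.2465)
E
```

```text
t 8.32 tip [0.5505 0.0239 0.253 ] F [-2.34 -1.29  4.46] shift cm [ 0.05 -0.04  0.65] turn [-0.001 -0.003  0.005]
```

The middle one gives 4.5–5 N at about 6 mm, so it is firm. I'll keep going to the full press.

Emit:
play_rows(targets="0 0 0.5 0 0 0 -1;0 0 0.5 0 0 0 -1;0 0 0.4 0 0 0 -1")

```text
time: 8.7
position: [0.5496, 0.0245, 0.4284]
tool_rot: [3.139, -0.031, 0.009]
ft_force: [-11.7, -1.8, 27.1]
grip_width: 0.003
```

Emit:
play_rows(targets="0 0 0.2 0 0 0 -1;0 0 0.1 0 0 0 -1")

```text
time: 8.95
position: [0.5491, 0.0249, 0.4292]
tool_rot: [3.136, -0.031, 0.012]
ft_force: [-3.1, -1.0, 8.4]
grip_width: 0.006
```

```bash
python3 - <<'E'
from h import *
go(.5505,.0242,.2465)
s=snap('side','s6')['pixels'][140:250,260:410]
cv2.imwrite('pics/z5.png',cv2.resize(s,None,fx=5,fy=5,interpolation=2))
E
```

```text
t 8.95 tip [0.5505 0.0239 0.2472] F [-3.08 -1.03  8.39] shift cm [0.14 0.06 0.07] turn [ 0.005 -0.008  0.005]
```

View pics/z5.png

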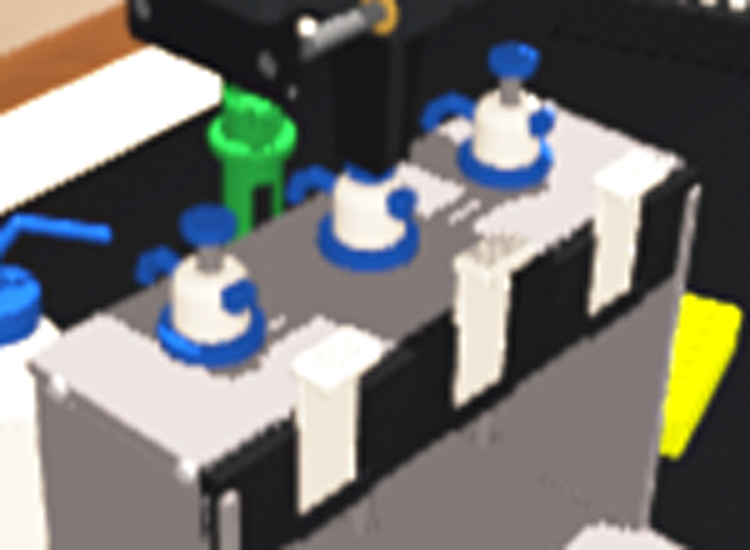

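The middle pad is fully pressed, at zoom (370,175): 8.4 N held near the bottom, with a brief 27 N when it bottomed out. I'll lift and go to the right one.

Emit:
play_rows(targets="0 0 -0.8 0 0 0 -1;0 0 -1.0 0 0 0 -1;0 0 -1.5 0 0 0 -1;0 0 -1 0 0 0 -1;0 3.5 0 0 0 0 -1;0 3.5 0 0 0 0 -1;0 1.0 0 0 0 0 -1;0 0 0 0 0 0 -1;0 0 0 0 0 0 -1")

```text
time: 10.12
position: [0.5478, -0.0531, 0.4761]
tool_rot: [3.139, -0.023, 0.016]
ft_force: [0.4, 0.6, -0.4]
grip_width: 0.007
```

```bash
python3 - <<'E'
from h import *
go(.548,-.0605,.263)
s=snap('side','s7')['pixels'][140:250,260:410]
cv2.imwrite('pics/z6.png',cv2.resize(s,None,fx=5,fy=5,interpolation=2))
E
```

```text
t 10.12 tip [ 0.5497 -0.0535  0.2941] F [ 0.39  0.56 -0.39] shift cm [-0.    0.74  3.11] turn [ 0.002 -0.01   0.01 ]
```

View pics/z6.png

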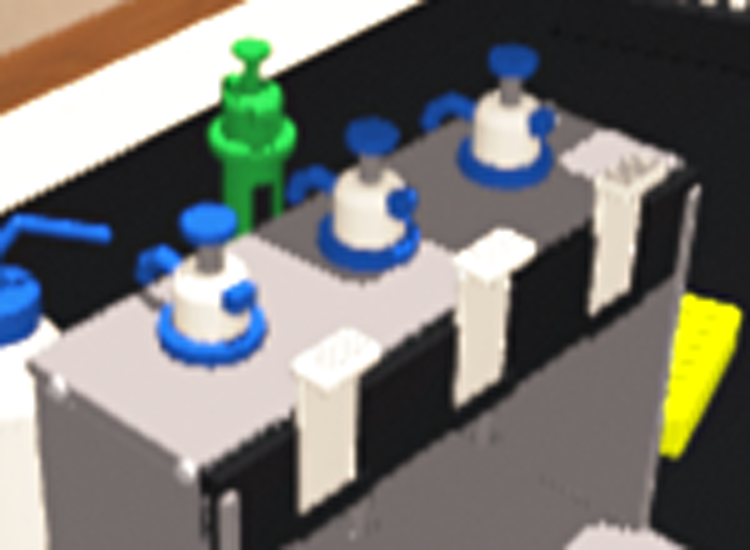

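Both pressed pads are back up, at zoom (208,222) and (371,135). Now I'll press the right one.

Emit:
play_rows(targets="0 0.8 0 0 -0.01 0 -1;0 0 1.2 0 0 0 -1;0 0 1.2 0 0 0 -1;0 0 0 0 0 0 -1")

```text
time: 10.68
position: [0.5476, -0.0593, 0.4497]
tool_rot: [3.14, -0.017, -0.003]
ft_force: [0.1, -0.3, 0.2]
grip_width: 0.004
```

```bash
python3 - <<'E'
from h import *
go(.548,-.0605,.2505)
E
```

```text
t 10.68 tip [ 0.5473 -0.0595  0.2677] F [ 0.06 -0.27  0.17] shift cm [0.05 0.12 1.72] turn [0.001 0.002 0.014]
```

Emit:
play_rows(targets="0.1 0.1 0.5 0 0 0 -1;0 0 0.5 0 0 0 -1;0 0 0.5 0 0 0 -1;0 0 0.3 0 0 0 -1;0 0 0.1 0 0 0 -1;0 0 0 0 0 0 -1")

```text
time: 11.42
position: [0.5485, -0.06, 0.4341]
tool_rot: [3.138, -0.018, 0.001]
ft_force: [-2.3, -0.2, 6.3]
grip_width: 0.005
```

Emit:
play_rows(targets="0 0 0.1 0 0 0 -1;0 0 0 0 0 0 -1")

```text
time: 11.68
position: [0.5482, -0.0597, 0.4353]
tool_rot: [3.136, -0.018, 0.003]
ft_force: [-2.9, 0.3, 5.4]
grip_width: 0.003
```

```bash
python3 - <<'E'
from h import *
go(.548,-.0605,.2465)
E
```

```text
t 11.68 tip [ 0.5486 -0.0606  0.2533] F [-2.88  0.29  5.38] shift cm [-0.02  0.08  0.68] turn [ 0.005 -0.002  0.014]
```

The right one gives about 5.4 N at about 6 mm, so it is firm too. I'll finish the press.

Emit:
play_rows(targets="0 0 0.5 0 0 0 -1;0 0 0.5 0 0 0 -1;0 0 0.3 0 0 0 -1")

```text
time: 12.05
position: [0.5478, -0.0591, 0.4285]
tool_rot: [3.133, -0.018, 0.008]
ft_force: [-7.7, 0.3, 19.8]
grip_width: 0.008
```

Emit:
play_rows(targets="0 0 0.25 0 0 0 -1;0 0 0.2 0 0 0 -1")

```text
time: 12.3
position: [0.5474, -0.0586, 0.4288]
tool_rot: [3.13, -0.018, 0.011]
ft_force: [-4.4, 0.4, 10.7]
grip_width: 0.004
```

```bash
python3 - <<'E'
from h import *
go(.548,-.0605,.2465)
s=snap('side','s8')['pixels'][140:250,260:410]
cv2.imwrite('pics/z7.png',cv2.resize(s,None,fx=5,fy=5,interpolation=2))
E
```

```text
t 12.3 tip [ 0.5486 -0.0607  0.2468] F [-4.42  0.36 10.68] shift cm [0.07 0.19 0.03] turn [ 0.011 -0.007  0.013]
```

View pics/z7.png

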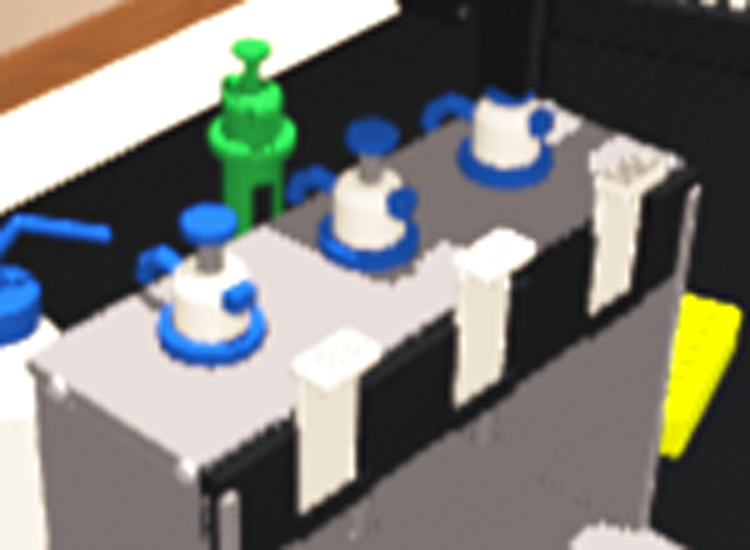

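The right pad is pressed flush, at zoom (505,98), and took about 10.7 N. Held near the bottom, left took about 3.3–3.5 N, middle 8.4 N and right 10.7 N, so the left spring is the soft one. I'll go to the left tag.

Emit:
play_rows(targets="0 0 -0.8 0 0 0 -1;0 0 -1.0 0.011 -0.007 0.013 -1;0 0 -1.5 0 0 0 -1;0 0 -1.2 0 0 0 -1;-2 -3.5 0 0 0 0 -1;-2 -3.5 0 0 0 0 -1;-1.5 -3.5 0 0 0 0 -1;0 -3.5 0 0 0 0 -1;0 -2 0 0 0 0 -1;0 0 0 0 0 0 -1;0 0 0 0 0 0 -1")

```text
time: 13.72
position: [0.4955, 0.1068, 0.4799]
tool_rot: [-3.141, 0.043, -0.007]
ft_force: [0.3, -0.2, -0.1]
grip_width: 0.003
```

```bash
python3 - <<'E'
from h import *
go(.4915,.110,.24)
s=snap('side','s9')['pixels'][140:250,260:410]
cv2.imwrite('pics/z8.png',cv2.resize(s,None,fx=5,fy=5,interpolation=2))
E
```

```text
t 13.72 tip [0.4962 0.1068 0.2979] F [ 0.33 -0.16 -0.13] shift cm [-0.43 -0.31  5.79] turn [-0.    -0.004 -0.002]
```

View pics/z8.png

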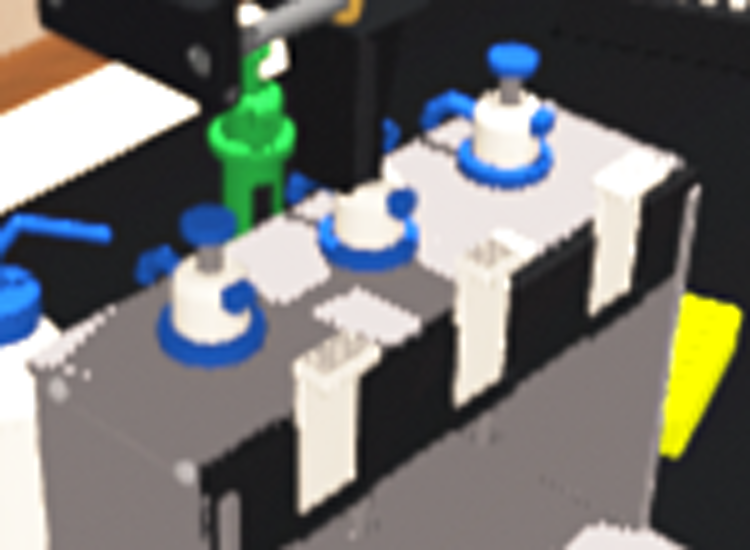

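The right pad is back up, and the fingers now hide the middle pad. I'll descend on the left tag, correcting x and y as I go.

Emit:
play_rows(targets="-0.4 -0.3 1.0 0 0 0 -1;0 0 1.5 0 0 0 -1;0 0 1.5 0 0 0 -1;0 0 0.8 0 0 0 -1;0 0 0 0 0 0 -1")

```text
time: 14.4
position: [0.4914, 0.1071, 0.4269]
tool_rot: [3.141, -0.05, 0.002]
ft_force: [0.6, 0.0, 0.2]
grip_width: 0.01
```

```bash
python3 - <<'E'
from h import *
go(.4915,.110,.214)
s=snap('side','s10')['pixels'][140:250,260:410]
cv2.imwrite('pics/z9.png',cv2.resize(s,None,fx=5,fy=5,interpolation=2))
E
```

```text
t 14.4 tip [0.4916 0.107  0.2449] F [0.65 0.03 0.24] shift cm [-0.01 -0.29  3.09] turn [ 0.    -0.001 -0.007]
```

View pics/z9.png

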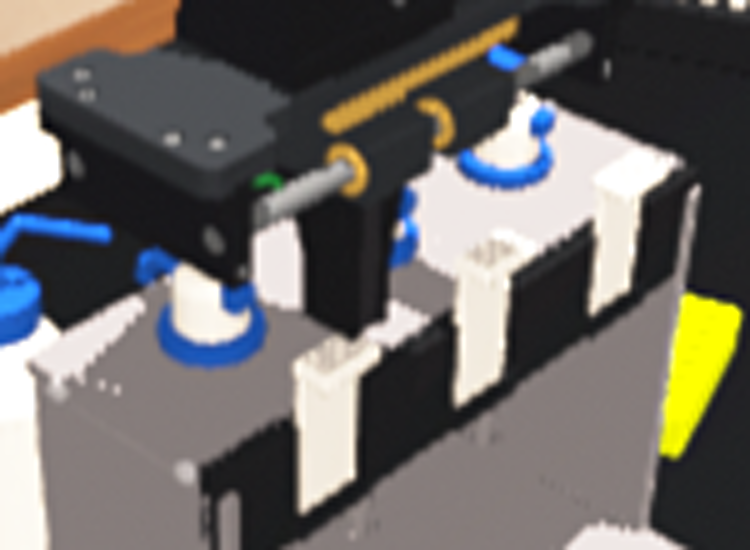

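Emit:
play_rows(targets="0 -0.3 0.4 0 0 0 -1;0 0 0.8 0 0 0 -1;0 0 0.6 0 0 0 -1;0 0 0.6 0 0 0 -1;0 0 0.4 0 0 0 -1")

```text
time: 15.08
position: [0.4922, 0.1107, 0.3991]
tool_rot: [3.141, -0.05, 0.007]
ft_force: [-0.9, 0.5, 2.2]
grip_width: 0.008
```

```bash
python3 - <<'E'
from h import *
go(.4915,.110,.214)
E
```

```text
t 15.07 tip [0.4929 0.1106 0.2171] F [-0.95  0.49  2.22] shift cm [-0.07  0.07  0.31] turn [ 0.    -0.004 -0.007]
```

Emit:
play_rows(targets="0 0 0.3 0 0 0 -1;0 0 0.3 0 0 0 -1;0 0 0.2 0 0 0 -1")

```text
time: 15.45
position: [0.4921, 0.1112, 0.3965]
tool_rot: [3.138, -0.05, 0.008]
ft_force: [-5.4, -0.7, 11.5]
grip_width: 0.005
```

```bash
python3 - <<'E'
from h import *
go(.4915,.110,.214)
E
```

```text
t 15.45 tip [0.493  0.1106 0.2145] F [-5.42 -0.74 11.54] shift cm [-0.06  0.13  0.05] turn [ 0.003 -0.005 -0.007]
```

Emit:
play_rows(targets="0 0 0.5 0 0 0 -1;0 0 0.4 0 0 0 -1")

```text
time: 15.7
position: [0.4919, 0.1121, 0.3964]
tool_rot: [3.133, -0.051, 0.01]
ft_force: [-9.8, -3.3, 24.0]
grip_width: 0.008
```

```bash
python3 - <<'E'
from h import *
go(.4915,.110,.214)
E
```

```text
t 15.7 tip [0.4931 0.1107 0.2144] F [-9.81 -3.32 24.  ] shift cm [-0.03  0.21  0.04] turn [ 0.008 -0.007 -0.007]
```

Emit:
play_rows(targets="0 0 -0.8 0 0 0 -1;0 0 -1.5 0 0 0 -1;0 0 -3 0 0 0 -1;0 0 -4 0 0 0 -1;0 0 -4 0 0 0 -1;-1 0 -2 0 0 0 -1;0 0 0 0 0 0 -1;0 0 0 0 0 0 -1")

```text
time: 16.7
position: [0.4809, 0.1133, 0.5547]
tool_rot: [3.135, -0.051, 0.012]
ft_force: [0.7, 0.1, 1.1]
grip_width: 0.005
```

```bash
python3 - <<'E'
from h import *
go(.4915,.110,.214)
for n in ['side','scene']:
    im=snap(n,n+'F'); s=im['pixels'][130:250,250:420]
    cv2.imwrite(f'pics/zF_{n}.png',cv2.resize(s,None,fx=4.5,fy=4.5,interpolation=2))
a=cv2.imread('pics/sideF.png');
D=dict(np.load('sideF.npz'))
for u,v in [(327.5,214.5),(359,190.5),(387,174)]: print(np.round(dep(D,u,v),3))
E
```

```text
t 16.7 tip [0.4823 0.1121 0.3727] F [0.68 0.12 1.11] shift cm [ 0.95  0.19 15.88] turn [ 0.006 -0.007 -0.007]
[0.498 0.101 0.214]
[0.488 0.027 0.232]
[ 0.483 -0.056  0.233]
```

View pics/zF_side.png

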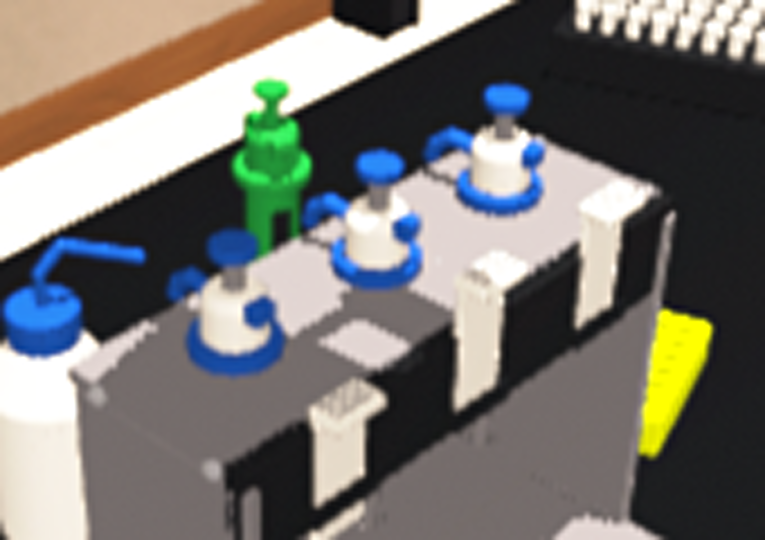

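View pics/sceneF.png

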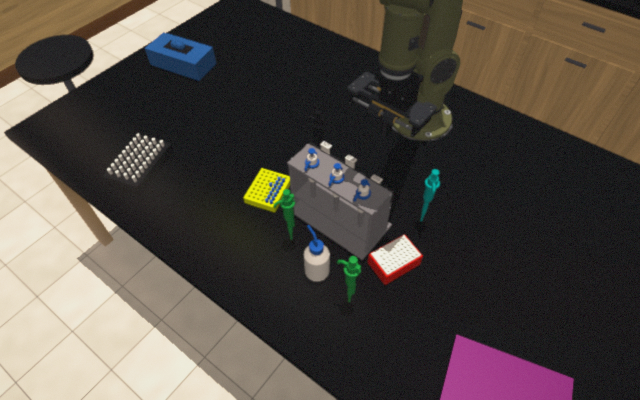

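The left tag's tab is down on the rail, at zoom (347,398). The other two tags are up, all three pads are up, and the things around the rack haven't moved. I'll hand it in.

```bash
python3 - <<'E'
from h import *
print(ctrl.close_job())
E
```

```text
the job is handed in; nothing more can be done
None
```

The left pipette has the tired spring, so I pushed the left tag fully down and handed the job in at about 17 s. I pressed the pads in order (left, middle, right), each to about 12–13 mm, and saw each one come back up.

| Pipette | Force held near the bottom |
|---|---|
| Left | about 3.3–3.5 N |
| Middle | about 8.4 N |
| Right | about 10.7 N |

**Final checks:** The left tag stopped at 214.4 mm under 24 N, which is the fully-down height. The depth picture put the other two tags at 232–233 mm, so both are up. All three pipettes were still seated, nothing around the rack had visibly moved, and the arm was clear of everything.

**Readings that stood out:**
- **Force spikes:** the force briefly read 27 N on the middle pad and 20 N on the right pad as they bottomed out, and 7 N while the left was still moving. These are end-of-move readings, so the true peaks may be a little higher.
- **Tag position:** a rough wrist-camera reading put the tags 7–9 mm further from the robot than the other two cameras did. I used the two-camera position because it matched the rack's 61 mm pad-to-tag distance.

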